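# Pack the two-layer specimen carrier

## Robot

A 7-joint arm with a two-finger parallel gripper is mounted at the origin on the work surface. World frame = base frame: x ahead of the robot, y to its left, z up, the work surface at z = 0. Lengths are in m, angles in rad, forces in N, time in s.
With the tool pointing down it reaches from about 0.425 to 0.925 m from the base axis. Payload 6.8 kg.
Tool frame: the origin (TCP) lies midway between the tips of the shut fingers; the grasp point (between the pads) lies 19 mm behind it; x points along the fingers, y is the direction in which the jaws open and shut, and the axes are right-handed (so a half turn about x gives the same grasp; the last joint's range is limited). The gripper opens to 85 mm and grips with 20 to 120 N. Pads are 22 mm wide; open, the fingers measure 114 mm over their backs; the gripper's body (76 mm by 85 mm) begins 54 mm behind the grasp point. The pads swing forward as they close: fully open they stand 13 mm farther back than shut.
Start: joints at [1.22, 0.477, 0.022, 1.555, -0.011, 1.109, -0.083], TCP at [0.162, -0.655, 0.231] pointing down, gripper open.
Joint ranges: [-2.96, 2.96], [-0.34, 2.1], [-1.41, 1.46], [0.24, 2.44], [-1.37, 4.51], [0.17, 1.92], [-2.96, 2.96]. Speed limits (rad/s): [2.39, 2.39, 3.14, 3.14, 3.14, 3.14, 3.14].

## Interface

Orientations are given as a rotation vector (axis times angle).
In Python, from bench import r, viewer, nets gives the robot as it stands.
- The arm moves only by the shell command python3 -m pendant 'ROWS' [FORCE]. ROWS is JSON, one flat list of numbers, 5 for each row, row after row: the finger opening in mm, from 0 to 85.4, then the shift along the tool's x, y, z in mm, then the turn about the tool's x in rad. A call has 1 to 20 rows; each row shifts and turns the commanded pose from where the row before left it, along the tool's axes as they then stand; what a row does not reach is not made up. A row lasts 1/8 s, in which the tool goes at most 62.5 mm and 10.7 degrees, less where a joint would pass 70% of its speed; a pose out of reach is approached as far as the arm can. A call with a gripper value outside its range is refused whole. The fingers move at their own pace and stop on an object; FORCE is the grip in N (left out, the last holds). Time passes only in rows, so rows that do not move let the fingers close. It gives the time, the measured TCP pose, the force and the opening at its end, in the units of the state.
- r.get_obs(): the state, without advancing time (a new reading comes with each control period).
- viewer.grab_frame(name): name is "scene" or "top" or "wrist"; returns (picture, depth): 420x560x3 uint8, red, green, blue; 420x560 float32, m along the optical axis (not along the pixel's ray), 0 where there is no reading.
- viewer.calibration(name): a dict with "mtx" (3x3 intrinsics, pixels), "world_to_cam" (4x4, takes a point from world to camera coordinates). Camera axes: x right, y up, looking along -z (the intrinsics and any distortion apply to the point x, -y, -z); pixel columns grow to the right and rows downward; lengths in m; the calibration is good to about 2 mm. A picture is of the moment at which its call begins: read the wrist's pose just before it. calibration takes no time and is no camera call; for the wrist camera it gives the pose at the moment of the call.
- r.hand_in(): hands the job in, once; it reports no verdict.
Trained networks look in the newest picture that a camera, given by its name, has taken for a name from the list of things; names that differ only in an ending like _2 or _b are one class to them, and where a whole thing is asked for, a point or a joint stands for the part that bears it (a point fixed in the world has none). Each returns a list of dicts, best first, with "score" (0 to 1); they miss things now and then, are a little off and sometimes report something else, mostly with a low value. They report only what shows in the picture. A call takes as long as a camera call. They do not tell look-alikes from the thing itself.
- nets.look_for(name, camera): "location" ([x, y, z] in m, in world coordinates, good to about 4 mm: the middle of the surface that is visible of it).
- nets.silhouettes(name, camera): "mask" (420x560 bool, what is visible of it).
The state is a dict: "clock": time; "joints": joint angles; "qvel": joint speeds; "tau": joint torques, N m; "tcp_pos": TCP position; "orientation": TCP orientation; "contact_force": force on the tool from outside, world axes, zero at the start; "moment": the same for the moment, N m; "grip_width": finger opening in m.
Only numpy, scipy, OpenCV 4.12 (cv2) and the standard library are available. Lean on these libraries where they do the work, as an engineer would, in place of code of your own. Each camera call takes 0.05 s, during which the arm holds its last target. There are 200 camera calls.

## Task

Pack the blue specimen carrier: stand the blue-capped jar upright in its blue-marked well and the orange-capped jar in its orange-marked well, then fit the white divider level over them inside the carrier until it stands on the insert, and then put the green carton flat in the divider's empty green bay. The pile under the insert is of unknown height, so lower each thing gently until you feel it touch, without dropping it or pressing hard, and leave the other things on the bench where they are.

Things in the scene. Friction and masses are not known exactly. Their poses are not given: they have to be found in the camera images.
- carrier: blue open box, fixed on the bench: 186 (x) x 160 (y) x 70 tall, walls 5, inside 176 x 150. Origin: centre of its underside; z up. In it lies a grey insert, 172 x 146, with two wells side by side along x. The insert rests on cold plates piled to an unknown height: its upper face is anywhere from 34 to 60 above the bench; it is rigid and does not yield
- well_blue (a point): point straight above the centre of the blue-marked well of the grey insert (carrier x = -36, y = 0), level with the carrier's rim, 70 above the bench. The well is square, 52 x 52, sides along the carrier's x and y, and 18 deep below the insert's flat upper face
- well_orange (a point): point straight above the centre of the orange-marked well of the grey insert (carrier x = +36, y = 0), level with the carrier's rim, 70 above the bench. The well is square, 52 x 52, sides along the carrier's x and y, and 18 deep below the insert's flat upper face
- jar_blue_mid (a point): specimen jar with a BLUE cap, loose, standing on the bench: clear body 41 diameter up to 43, cap 44 diameter from 43 to 64 (its total height), 50 to 120 g. This point is its centre, 32 above its underside; z up. In its well only the upper 46 stand out of the insert: grip it by the cap, fingertips at least 23 above its underside
- jar_orange_mid (a point): specimen jar with an ORANGE cap, loose, standing on the bench: clear body 41 diameter up to 43, cap 44 diameter from 43 to 64 (its total height), 50 to 120 g. This point is its centre, 32 above its underside; z up. In its well only the upper 46 stand out of the insert: grip it by the cap, fingertips at least 23 above its underside
- divider_fin (a point): centre of the divider's red grip fin: 12 thick (x), 60 long (y), from 57 to 107 above the divider's feet; this point is 82 above them. The divider, loose, 280 g, is a white bridge-shaped tray 164 (x) x 138 (y) centred under the fin, on two end walls; x points from the fin to the empty bay, z up. It fits the carrier either way round, 6 free on each side
- divider_under (a point): centre of the underside of the divider's tray floor, 52 above its feet. Fitted, its two end walls (5 thick, at x = +-79.5) stand on the insert's upper face and the space between clears the jars by 6. A black logger, 14 tall, is fixed on the tray at x = -73 to -37
- divider_bay (a point): centre of the divider's empty green bay, on its floor: 44 along the divider's +x from the fin, 57 above its feet; axes as the divider's. Corner ridges 8 tall leave 67 (x) x 54 (y) for the carton; between the corners the bay's y sides are open over the middle 40 (room for fingers)
- carton_mid (a point): green carton for the upper layer: 60 (x) x 46 (y) x 40 tall, 75 to 155 g, loose on the bench. This point is its centre, 20 above its underside; z up. Best gripped across its 46 width (its y), fingertips 3 to 10 above its underside
- spare_jar: a third jar of the same make with a WHITE cap (44 diameter, 64 tall); not part of the job. Bystander; origin at the centre of its underside
- yellow_rack: low yellow tube rack, 80 x 150 x 56 tall with its tubes. Bystander; origin at the centre of its underside
- tip_box: pipette-tip box with a grey lid, 88 x 124 x 62 tall. Bystander; origin at the centre of its underside
- wash_bottle: bottle with a blue label, 66 diameter, 170 tall. Bystander; origin at the centre of its underside
- pipette: grey pipette lying flat on the bench close to the robot, about 220 long and 25 tall. Bystander; origin at the centre of its underside
Things that resemble listed ones, but are neither listed nor needed, are in the scene too. What is shaped like the part that bears jar_blue_mid but pink is not meant.

How it is judged:
By the outcome, as a careful person would: the job done as asked, in the order asked, and still so for the second after the job is handed in, with the robot touching nothing.
It also fails if it takes over 72 s, if anything falls off the work surface, if the arm or the gripper's body presses on something with over 40 N, if the wrist force passes 120 N, or if a joint passes its speed limit or range.

## Working session

There is one attempt and no reset: what is moved stays moved. The work goes in short steps, Python scripts to look and compute and a shell command to move; the robot and the scene stay as the last step left them, time stands still between calls to the robot, and variables do not carry over. Pictures are saved under pics/ and viewed, about 8 in all and at most 12, crops included, and the job is handed in when it is done.

```bash
ls; mkdir -p pics
cat > h.py <<'E'
import numpy as np, cv2
from bench import r, viewer, nets
from scipy.spatial.transform import Rotation as R
def world(cam,d,cal=None):
    c=cal or viewer.calibration(cam); K=np.array(c["mtx"]); T=np.linalg.inv(np.array(c["world_to_cam"]))
    v,u=np.mgrid[0:d.shape[0],0:d.shape[1]]
    x=(u-K[0,2])/K[0,0]*d; y=(v-K[1,2])/K[1,1]*d
    P=np.stack([x,-y,-d],-1); return P@T[:3,:3].T+T[:3,3]
def save(n,im,s=1):
    cv2.imwrite(f"pics/{n}.png",cv2.resize(im[...,::-1],None,fx=s,fy=s,interpolation=cv2.INTER_CUBIC))
E
python3 - <<'E'
from h import *
s=r.get_obs(); print({k:np.round(v,3).tolist() for k,v in s.items()})
print(R.from_rotvec(s["orientation"]).as_matrix().round(3))
for cam in ["top","scene"]:
    im,d=viewer.grab_frame(cam); save(cam,im,1.4 if cam=="top" else 1); np.savez(f"{cam}.npz",im=im,d=d)
    c=viewer.calibration(cam); print(cam,c.keys(),np.array(c["mtx"]).round(1).tolist(),np.array(c["world_to_cam"]).round(3).tolist())
    for n in ["carrier","well_blue","well_orange","jar_blue_mid","jar_orange_mid","divider_fin","divider_bay","carton_mid","spare_jar"]:
        for o in nets.look_for(n,cam)[:4]: print(cam,n,np.round(o["location"],3),round(o["score"],2))
print(r.get_obs()["clock"])
E
```

```text
pics
{'clock': 0.0, 'joints': [1.22, 0.478, 0.022, 1.556, -0.012, 1.109, -0.083], 'qvel': [-0.001, -0.0, 0.001, -0.002, -0.001, -0.001, -0.001], 'tau': [-0.0, -59.644, 1.608, -28.12, 0.012, 0.009, 0.0], 'tcp_pos': [0.162, -0.655, 0.23], 'orientation': [2.093, 0.257, -2.094], 'contact_force': [0.481, 1.345, -0.695], 'moment': [-0.016, 0.026, 0.025], 'grip_width': 0.085}
[[-0.001  0.24  -0.971]
 [ 0.002 -0.971 -0.24 ]
 [-1.    -0.002  0.   ]]
top dict_keys(['mtx', 'world_to_cam']) [[418.3, 0.0, 280.9], [0.0, 418.3, 210.6], [0.0, 0.0, 1.0]] [[-0.02, -1.0, -0.001, -0.068], [0.992, -0.02, 0.122, -0.544], [-0.122, 0.001, 0.993, -1.19], [0.0, 0.0, 0.0, 1.0]]
top carrier [0.591 0.018 0.05 ] 0.56
top well_blue [0.59  0.013 0.054] 0.6
top well_orange [0.585 0.014 0.056] 0.65
top jar_blue_mid [ 0.445 -0.231  0.068] 0.77
top jar_blue_mid [ 0.334 -0.195  0.067] 0.69
top jar_blue_mid [0.519 0.297 0.059] 0.52
top jar_orange_mid [ 0.434 -0.368  0.064] 0.56
top divider_fin [0.514 0.296 0.057] 0.94
top divider_bay [0.519 0.3   0.056] 0.89
top carton_mid [ 0.578 -0.258  0.037] 0.66
top carton_mid [0.519 0.299 0.057] 0.47
top spare_jar [ 0.535 -0.433  0.066] 0.53
scene dict_keys(['mtx', 'world_to_cam']) [[407.2, 0.0, 272.9], [0.0, 407.2, 210.6], [0.0, 0.0, 1.0]] [[0.814, 0.581, 0.005, -0.401], [-0.467, 0.648, 0.601, 0.259], [0.346, -0.492, 0.799, -1.289], [0.0, 0.0, 0.0, 1.0]]
scene carrier [0.6   0.007 0.051] 0.77
scene carrier [0.526 0.288 0.051] 0.51
scene well_blue [0.595 0.005 0.052] 0.65
scene well_orange [0.596 0.005 0.054] 0.94
scene jar_blue_mid [ 0.348 -0.207  0.055] 0.74
scene jar_blue_mid [ 0.448 -0.242  0.059] 0.59
scene jar_orange_mid [ 0.444 -0.375  0.06 ] 0.72
scene divider_fin [0.527 0.287 0.056] 0.93
scene divider_fin [0.715 0.241 0.032] 0.2
scene divider_bay [0.529 0.281 0.057] 0.9
scene carton_mid [ 0.588 -0.272  0.043] 0.95
scene spare_jar [ 0.54  -0.444  0.067] 0.61
scene spare_jar [ 0.642 -0.483  0.11 ] 0.47
1.0
```

View pics/top.png

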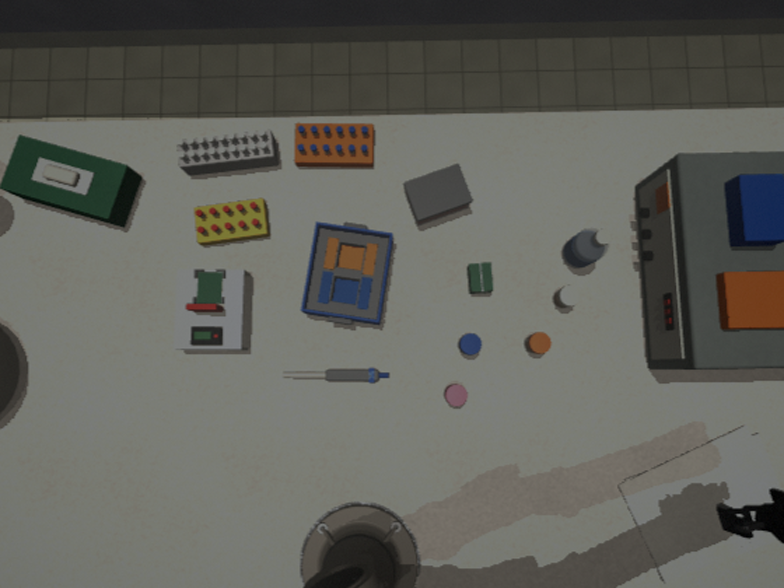

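View pics/scene.png

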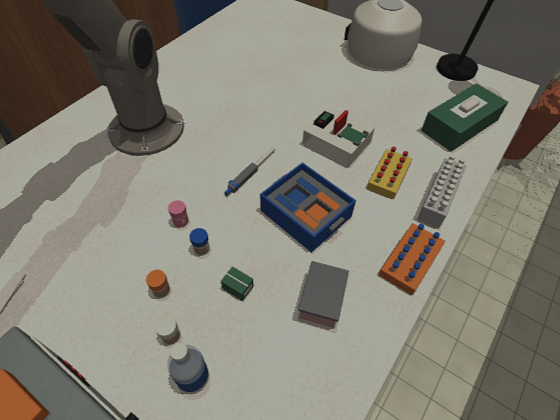

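Top view (×1.4 pixels): the blue-capped jar is at (470,344), and its pink look-alike at (456,395) is not meant. The orange jar is at (540,343), the white spare at (567,297), the carton at (480,278), the carrier at (350,272) with its orange well on the far side, and the divider at (210,310) with its green bay on the far side. I'll measure from the stored depth and enlarge the jar area to confirm.

```bash
cat > m.py <<'E'
from h import *
def blob(P,im,ctr,rad,zlo,zhi,name,hsv=None):
    m=(np.hypot(P[...,0]-ctr[0],P[...,1]-ctr[1])<rad)&(P[...,2]>zlo)&(P[...,2]<zhi)
    if hsv is not None:
        h=cv2.cvtColor(im,cv2.COLOR_RGB2HSV); m&=cv2.inRange(h,np.array(hsv[0]),np.array(hsv[1]))>0
    q=P[m]; 
    if len(q)<5: print(name,"few",len(q)); return
    rect=cv2.minAreaRect((q[:,:2]*1000).astype(np.float32))
    print(name,len(q),"mean",q.mean(0).round(4),"zmed",np.median(q[:,2]).round(4),"rect",np.round(rect[0],1),np.round(rect[1],1),round(rect[2],1))
    return q
E
python3 - <<'E'
from m import *
f=np.load("top.npz"); im,d=f["im"],f["d"]; P=world("top",d)
blob(P,im,(.445,-.235),.05,.055,.08,"blue")
blob(P,im,(.44,-.37),.05,.055,.08,"orange")
blob(P,im,(.58,-.262),.06,.03,.06,"carton")
blob(P,im,(.59,.015),.14,.062,.08,"rim")
blob(P,im,(.59,.015),.10,.03,.065,"insert")
blob(P,im,(.59,.015),.11,.01,.07,"wellO",[(5,140,120),(20,255,255)])
blob(P,im,(.59,.015),.07,.01,.062,"wellBl",[(100,140,60),(125,255,255)])
blob(P,im,(.519,.295),.15,.045,.075,"divider")
blob(P,im,(.519,.295),.12,.08,.13,"fin")
blob(P,im,(.519,.295),.12,.03,.13,"bay",[(35,60,30),(90,255,255)])
save("crop",im[150:300,180:420],3.2)
E
```

```text
blue 190 mean [ 0.4376 -0.2299  0.064 ] zmed 0.064 rect [ 438.  -230.7] [42.5 39.7] 88.2
orange 195 mean [ 0.437  -0.3698  0.0641] zmed 0.064 rect [ 436.9 -370. ] [41.6 42.6] 86.9
carton 331 mean [ 0.5762 -0.2597  0.0403] zmed 0.0403 rect [ 577.2 -260.3] [61.4 46.8] 1.8
rim 497 mean [0.5921 0.0194 0.0698] zmed 0.0701 rect [588.9  16.7] [160.2 186.6] 80.2
insert 3038 mean [0.5904 0.017  0.0475] zmed 0.05 rect [589.5  14.5] [156.  198.9] 80.3
wellO 339 mean [0.6231 0.0114 0.0428] zmed 0.0482 rect [622.6   9.2] [98.  60.6] 80.3
wellBl 326 mean [0.5537 0.0225 0.0402] zmed 0.0353 rect [555.9  20.8] [97.2 52. ] 80.8
divider 2677 mean [0.5186 0.299  0.0591] zmed 0.0579 rect [519.8 301.5] [141.1 165.1] 88.5
fin 118 mean [0.5179 0.2979 0.1046] zmed 0.1066 rect [518.1 299.7] [59.6 10.9] 89.2
bay 408 mean [0.5467 0.2999 0.0604] zmed 0.0585 rect [524.6 299.6] [ 48.1 136.7] 89.9
```

View pics/crop.png

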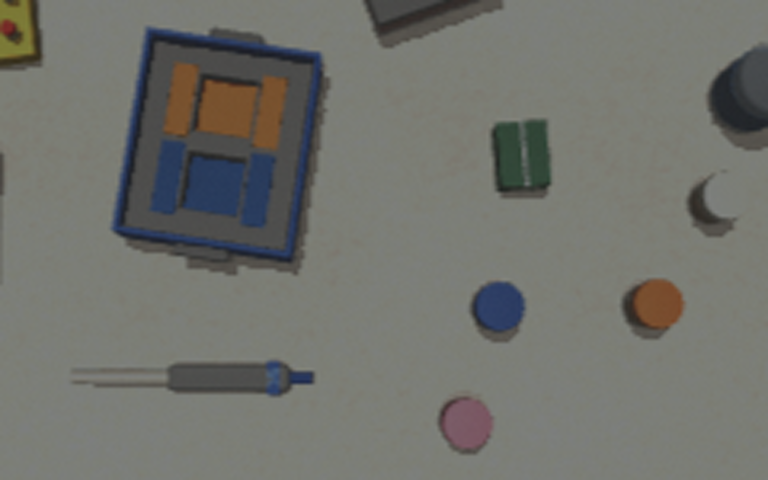

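The crop confirms it: the blue cap is at (498,306), the orange at (657,303), and the pink at (467,422) is the decoy. The heights match (0.064, 0.040, 0.070 and 0.107). Now moving above the blue jar, with the jaws along carrier y.

```bash
cat > go.py <<'E'
import sys
from h import *
def go(x,y,z,jaw=None):
    s=r.get_obs(); M=R.from_rotvec(s["orientation"]).as_matrix(); p=np.array(s["tcp_pos"])
    a=0
    if jaw is not None:
        cur=np.degrees(np.arctan2(M[1,1],M[0,1])); a=-((jaw-cur+90)%180-90)
        M=M@R.from_rotvec([np.radians(a),0,0]).as_matrix()
    dl=M.T@(np.array([x,y,z])-p)*1000
    print("turn",round(np.radians(a),3),"then shift",dl.round(1),"clock",round(s["clock"],2),"tcp",p.round(4),"tool x",M[:,0].round(4),"F",np.round(s["contact_force"],1),"w",round(s["grip_width"],4),"j",np.round(s["joints"],2))
if __name__=="__main__": go(*[float(v) for v in sys.argv[1:]])
E
python3 -m pendant '[85,0,0,0,0.137, 85,0,0,0,0.137, 85,0,0,0,0.137, 85,7,-38,-17,0, 85,7,-39,-17,0, 85,7,-39,-17,0, 85,7,-39,-17,0, 85,7,-39,-17,0, 85,7,-39,-17,0, 85,7,-39,-17,0, 85,7,-39,-17,0, 85,7,-39,-17,0, 85,7,-39,-16,0, 85,7,-39,-16,0, 85,7,-37,-16,0, 85,0,0,0,0, 85,0,0,0,0]' 30
python3 - <<'E'
from h import *
s=r.get_obs(); im,d=viewer.grab_frame("wrist"); save("w1",im); np.savez("w1.npz",im=im,d=d)
from m import blob
P=world("wrist",d); blob(P,im,(.438,-.23),.05,.055,.08,"blue")
from go import go; go(.438,-.2305,.030,80.2)
E
```

```text
clock: 3.12
tcp_pos: [0.4381, -0.231, 0.1474]
orientation: [-2.134, 0.181, 2.134]
contact_force: [0.1, -0.1, -0.1]
grip_width: 0.085
blue 3200 mean [ 0.4403 -0.2333  0.0639] zmed 0.0641 rect [ 439.1 -233.1] [42.8 42.7] 72.0
turn 0.001 then shift [117.5  -1.1   0. ] clock 3.17 tcp [ 0.4378 -0.2315  0.1475] tool x [-0.e+00 -6.e-04 -1.e+00] F [-0.4  0.   0. ] w 0.0848 j [ 0.45  0.29 -0.1   2.05  0.04  0.8  -1.42]
```

```bash
python3 -m pendant '[85,25,0,-1,0, 85,25,1,0,0, 85,25,0,0,0, 85,22,0,0,0, 85,14,0,0,0, 85,6,0,0,0, 38,0,0,0,0, 38,0,0,0,0, 38,0,0,0,0, 38,0,0,0,0, 38,0,0,0,0, 38,0,0,0,0]' 35
python3 -c "
from go import go; go(.5535,.0228,.110,80.2)"
```

```text
clock: 4.68
tcp_pos: [0.4397, -0.2319, 0.0311]
orientation: [-2.135, 0.181, 2.132]
contact_force: [-0.3, 0.2, 6.3]
grip_width: 0.0433
turn 0.003 then shift [ -78.9 -270.3  -68.9] clock 4.67 tcp [ 0.4397 -0.2319  0.0311] tool x [ 1.4e-03 -7.0e-04 -1.0e+00] F [-0.3  0.2  6.3] w 0.0433 j [ 0.43  0.49 -0.09  2.12  0.08  0.54 -1.46]
```

```bash
python3 -m pendant '[38,-12,0,0,0, 38,-30,0,0,0, 38,-40,0,0,0, 38,-26,-30,-6,0, 38,0,-38,-10,0, 38,0,-38,-10,0, 38,0,-38,-10,0, 38,0,-38,-10,0, 38,0,-38,-10,0, 38,0,-30,-10,0, 38,0,-18,-3,0, 38,0,0,0,0, 38,0,0,0,0]'
python3 - <<'E'
from h import *
im,d=viewer.grab_frame("wrist"); np.savez("w2.npz",im=im,d=d)
im2,d2=viewer.grab_frame("top"); 
save("w2",np.hstack([im,im2[100:310,180:420].repeat(2,0).repeat(2,1)]),.75)
from m import blob
P=world("wrist",d)
blob(P,im,(.59,.015),.14,.064,.076,"rim")
blob(P,im,(.589,.0167),.075,.02,.064,"ins")
blob(P,im,(.61,.011),.11,.01,.068,"wellO",[(5,140,120),(20,255,255)])
from go import go; go(.5535,.0228,.110,80.2)
E
```

```text
clock: 6.3
tcp_pos: [0.5513, 0.0194, 0.1382]
orientation: [-2.132, 0.183, 2.134]
contact_force: [0.5, -0.0, -1.2]
grip_width: 0.0429
rim 7376 mean [0.5941 0.0148 0.0693] zmed 0.0699 rect [587.3  15.1] [161.2 179.6] 80.1
ins 38652 mean [0.5991 0.0159 0.0458] zmed 0.0501 rect [592.2  16. ] [149.2 143.2] 83.4
wellO 13620 mean [0.6266 0.0082 0.0431] zmed 0.05 rect [625.6   8.3] [104.4  65.6] 80.2
turn 0.001 then shift [28.3 -3.9 -1.4] clock 6.4 tcp [0.5515 0.0192 0.1383] tool x [-5.e-04 -9.e-04 -1.e+00] F [-0.6 -0.  -0.1] w 0.0433 j [ 0.01  0.39 -0.19  1.93  0.1   0.83 -1.98]
```

View pics/w2.png

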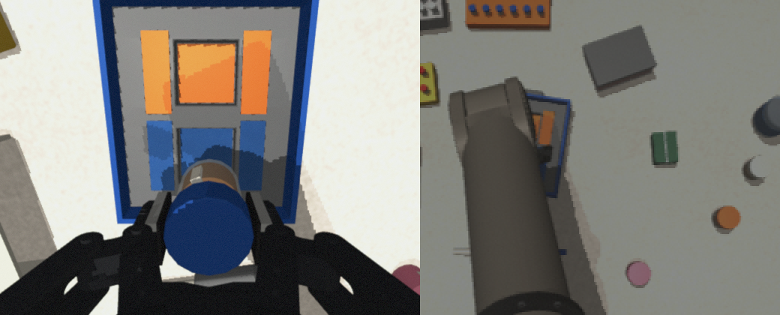

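The wrist view shows the blue jar held upright and the carrier centred below it; the insert face is at about z = 0.050. I'll measure the well hole directly.

Run:
```python
from m import *
f=np.load("w2.npz"); im,d=f["im"],f["d"]; P=world("wrist",d)
q=blob(P,im,(.6244,.0106),.045,.024,.037,"floorO")
u=np.array([np.cos(np.radians(-9.8)),np.sin(np.radians(-9.8))]); v=np.array([-u[1],u[0]])
c=np.array([.589,.0167])
X=(P[...,:2]-c)@u; Y=(P[...,:2]-c)@v; Z=P[...,2]
m=(Z<.047)&(abs(X-.036)<.045)&(abs(Y)<.04)
for a in (X,Y): print("hole O extents", np.percentile(a[m],[.5,1,99,99.5]).round(4))
m=(Z>.066)&(Z<.075)&(X>-.06)&(X<.06)
y=Y[m]; print("walls y", np.percentile(y[y<0],[1,99]).round(4),np.percentile(y[y>0],[1,99]).round(4))
m=(abs(Y)<.05)&(abs(X)<.07)&(Z>.047)&(Z<.056)&(X>0); print("insert top",np.median(Z[m]))
# held cap
m=(np.hypot(P[...,0]-.5515,P[...,1]-.0192)<.035)&(Z>.12)&(im[...,2]>im[...,0]+40)
q=P[m]; print("cap",len(q),np.percentile(Z[m],[1,50,99]).round(4)); t=q[q[:,2]>np.percentile(Z[m],50)-.003]
print(cv2.minEnclosingCircle((t[:,:2]*1000).astype(np.float32)))
```

```text
floorO 6489 mean [0.6267 0.0084 0.0328] zmed 0.0328 rect [625.8   8.5] [52.3 52.4] 80.2
hole O extents [0.0116 0.0117 0.0637 0.0638]
hole O extents [-0.0279 -0.0278  0.0242  0.0243]
walls y [-0.0819 -0.0764] [0.0728 0.0783]
insert top 0.05052401368067666
cap 11573 [0.1551 0.1712 0.1726]
((551.0531616210938, 19.29994010925293), 22.362112045288086)
```

```bash
python3 -m pendant '[38,0,-2.5,-2.8,0, 38,12,0,0,0, 38,14,0,0,0, 38,14,0,0,0, 38,12,0,0,0, 38,10,0,0,0, 38,6,0,0,0, 38,0,0,0,0, 38,0,0,0,0]'
python3 -c "
from go import go; go(.5545,.0213,.0635,80.2)"
```

```text
clock: 7.52
tcp_pos: [0.5556, 0.0231, 0.0707]
orientation: [-2.134, 0.18, 2.133]
contact_force: [0.2, 0.0, -1.0]
grip_width: 0.0431
turn 0.003 then shift [7.2 2.  0.7] clock 7.53 tcp [0.5556 0.0231 0.0707] tool x [ 8.e-04  1.e-04 -1.e+00] F [ 0.2  0.  -1. ] w 0.0431 j [-0.01  0.5  -0.18  1.96  0.13  0.69 -2.01]
```

```bash
python3 -m pendant '[38,2,0,0,0, 38,1,0,0,0, 38,0,0,0,0]'; python3 -m pendant '[38,1,0,0,0, 38,0,0,0,0]'
```

```text
clock: 7.9
tcp_pos: [0.5552, 0.0231, 0.0673]
orientation: [-2.134, 0.18, 2.134]
contact_force: [-0.7, 0.6, -0.3]
grip_width: 0.0429
clock: 8.15
tcp_pos: [0.5552, 0.0231, 0.0662]
orientation: [-2.133, 0.18, 2.134]
contact_force: [-0.1, -0.2, -0.7]
grip_width: 0.0429
```

```bash
python3 -m pendant '[38,1,1.5,0,0, 38,0,0,0,0]'; python3 -m pendant '[38,1,0,0,0, 38,0,0,0,0]'; python3 -m pendant '[38,1,0,0,0, 38,0,0,0,0]'
```

```text
clock: 8.4
tcp_pos: [0.5549, 0.0213, 0.0652]
orientation: [-2.133, 0.18, 2.134]
contact_force: [-0.1, -0.4, -1.1]
grip_width: 0.0433
clock: 8.65
tcp_pos: [0.5549, 0.0216, 0.0642]
orientation: [-2.133, 0.18, 2.134]
contact_force: [-0.6, 0.0, -1.6]
grip_width: 0.0429
clock: 8.9
tcp_pos: [0.5549, 0.0216, 0.0632]
orientation: [-2.134, 0.18, 2.134]
contact_force: [-0.0, 0.7, -1.5]
grip_width: 0.0435
```

```bash
python3 -m pendant '[38,0.8,0,0,0, 38,0,0,0,0]'; python3 -m pendant '[38,0.6,0,0,0, 38,0,0,0,0]'
```

```text
clock: 9.15
tcp_pos: [0.5552, 0.0216, 0.0631]
orientation: [-2.134, 0.18, 2.133]
contact_force: [-1.7, -0.3, 4.6]
grip_width: 0.0432
clock: 9.4
tcp_pos: [0.5554, 0.0215, 0.0631]
orientation: [-2.135, 0.18, 2.133]
contact_force: [-3.2, -0.8, 10.6]
grip_width: 0.0434
```

Contact felt: the force rose from −1.5 to 10.6 N at TCP 0.063. I'll relieve it, release and lift, then go to the orange jar.

```bash
python3 -m pendant '[38,-1,0,0,0, 62,0,0,0,0, 70,0,0,0,0, 75,0,0,0,0, 80,-10,0,0,0, 85,-30,0,0,0, 85,-40,0,0,0, 85,-30,0,0,0]'
python3 -c "
from go import go; go(.437,-.370,.140,80.2)"
```

```text
clock: 10.4
tcp_pos: [0.5554, 0.0217, 0.1753]
orientation: [-2.135, 0.18, 2.131]
contact_force: [0.2, -0.5, -1.2]
grip_width: 0.0849
turn 0.003 then shift [ 35.  406.1  50.1] clock 10.4 tcp [0.5554 0.0217 0.1753] tool x [ 1.9e-03  2.0e-04 -1.0e+00] F [ 0.2 -0.5 -1.2] w 0.0849 j [ 0.01  0.35 -0.2   1.89  0.09  0.91 -1.97]
```

```bash
python3 -m pendant '[85,3,25,3,0, 85,3,37,4.5,0, 85,3,38,4.5,0, 85,3,38,4.5,0, 85,3,38,4.5,0, 85,3,38,4.5,0, 85,3,38,4.5,0, 85,3,38,4.5,0, 85,3,38,4.5,0, 85,3,37,4.5,0, 85,3,28,4,0, 85,2,15,2,0, 85,0,0,0,0, 85,0,0,0,0]'
python3 - <<'E'
from m import *
im,d=viewer.grab_frame("wrist"); P=world("wrist",d)
q=blob(P,im,(.438,-.37),.05,.055,.08,"orange")
c=(q[:,:2].min(0)+q[:,:2].max(0))/2
from go import go; go(c[0],c[1],.031,80.2)
E
```

```text
clock: 12.15
tcp_pos: [0.4387, -0.3709, 0.1381]
orientation: [-2.135, 0.177, 2.134]
contact_force: [0.7, 0.9, -0.6]
grip_width: 0.0847
orange 3457 mean [ 0.4401 -0.3731  0.0638] zmed 0.064 rect [ 438.9 -373.1] [42.9 42.7] 35.3
turn 0.005 then shift [107.1   2.1  -0.3] clock 12.2 tcp [ 0.4387 -0.3708  0.1381] tool x [ 5.e-04  6.e-04 -1.e+00] F [ 0.4  0.4 -1.1] w 0.0849 j [ 0.63  0.42 -0.05  1.88  0.03  0.84 -1.17]
```

```bash
python3 -m pendant '[85,25,1.5,0,0, 85,25,0,0,0, 85,23,0,0,0, 85,18,0,0,0, 85,11,0,0,0, 85,5,0,0,0, 38,0,0,0,0, 38,0,0,0,0, 38,0,0,0,0, 38,0,0,0,0, 38,0,0,0,0, 38,0,0,0,0, 38,-12,0,0,0, 38,-30,0,0,0, 38,-40,0,0,0, 38,-26,0,0,0, 38,0,0,0,0]' 35
python3 -c "
from go import go; go(.6254,.0090,.140,80.2)"
```

```text
clock: 14.32
tcp_pos: [0.4387, -0.3748, 0.1414]
orientation: [-2.139, 0.183, 2.13]
contact_force: [0.0, -0.3, -1.8]
grip_width: 0.0433
turn 0.003 then shift [   1.  -410.  -118.7] clock 14.32 tcp [ 0.4387 -0.3748  0.1414] tool x [ 0.0037 -0.0027 -1.    ] F [ 0.  -0.3 -1.8] w 0.0433 j [ 0.64  0.42 -0.05  1.88  0.03  0.84 -1.17]
```

```bash
python3 -m pendant '[38,-2,-24,-7,0, 38,0,-36,-10,0, 38,0,-38,-11,0, 38,0,-38,-11,0, 38,0,-38,-11,0, 38,0,-38,-11,0, 38,0,-38,-11,0, 38,0,-38,-11,0, 38,0,-38,-11,0, 38,0,-36,-11,0, 38,0,-30,-9,0, 38,0,-18,-5,0, 38,0,0,0,0, 38,0,0,0,0]'
python3 - <<'E'
from m import *
im,d=viewer.grab_frame("wrist"); P=world("wrist",d); save("w3",im)
q=P[(np.hypot(P[...,0]-.6254,P[...,1]-.009)<.04)&(P[...,2]>.15)&(im[...,0]>im[...,2]+60)]
t=q[q[:,2]>np.median(q[:,2])-.003]; print("cap",np.median(q[:,2]),cv2.minEnclosingCircle((t[:,:2]*1000).astype(np.float32)))
from go import go; go(.6256,.0088,.070,80.2)
E
```

```text
clock: 16.08
tcp_pos: [0.6228, 0.0085, 0.1404]
orientation: [-2.132, 0.183, 2.134]
contact_force: [0.0, -0.6, -0.9]
grip_width: 0.0432
cap 0.17308764915110786 ((624.7496948242188, 10.809659004211426), 24.86456871032715)
turn 0.0 then shift [70.6 -1.1 -2.6] clock 16.12 tcp [0.6229 0.0083 0.1406] tool x [-9.0e-04 -1.2e-03 -1.0e+00] F [-0.  -0.3 -1.1] w 0.0431 j [-0.01  0.49 -0.14  1.76  0.09  0.9  -1.93]
```

```bash
python3 -m pendant '[38,0,-0.5,-2.5,0, 38,12,0,0,0, 38,14,0,0,0, 38,14,0,0,0, 38,13,0,0,0, 38,11,0,0,0, 38,6,0,0,0, 38,3,0,0,0, 38,0,0,0,0]'
python3 -m pendant '[38,1,0,0,0, 38,1,0,0,0, 38,0,0,0,0]'; python3 -m pendant '[38,0.8,0,0,0, 38,0,0,0,0]';  python3 -m pendant '[38,0.8,0,0,0, 38,0,0,0,0]'
```

```text
clock: 17.25
tcp_pos: [0.6262, 0.0105, 0.068]
orientation: [-2.134, 0.18, 2.133]
contact_force: [0.7, 0.1, -1.4]
grip_width: 0.0431
clock: 17.62
tcp_pos: [0.6262, 0.0105, 0.066]
orientation: [-2.134, 0.18, 2.133]
contact_force: [-0.1, -0.1, -1.3]
grip_width: 0.0432
clock: 17.88
tcp_pos: [0.6261, 0.0105, 0.0651]
orientation: [-2.134, 0.18, 2.134]
contact_force: [0.3, -0.3, -0.8]
grip_width: 0.043
clock: 18.12
tcp_pos: [0.626, 0.0105, 0.0642]
orientation: [-2.133, 0.18, 2.134]
contact_force: [-0.9, 0.2, -1.1]
grip_width: 0.0432
```

```bash
python3 -m pendant '[38,0.8,1,0,0, 38,0,0,0,0]';  python3 -m pendant '[38,0.8,0,0,0, 38,0,0,0,0]'; python3 -m pendant '[38,0.6,0,0,0, 38,0,0,0,0]'
```

```text
clock: 18.38
tcp_pos: [0.6261, 0.0098, 0.0637]
orientation: [-2.134, 0.179, 2.133]
contact_force: [-0.0, 1.3, 0.6]
grip_width: 0.0425
clock: 18.62
tcp_pos: [0.6264, 0.0098, 0.0636]
orientation: [-2.135, 0.18, 2.132]
contact_force: [-1.1, 0.6, 5.9]
grip_width: 0.0431
clock: 18.88
tcp_pos: [0.6266, 0.0098, 0.0636]
orientation: [-2.135, 0.18, 2.132]
contact_force: [-2.6, 0.6, 10.1]
grip_width: 0.0433
```

```bash
python3 -m pendant '[38,-1,0,0,0, 62,0,0,0,0, 70,0,0,0,0, 75,0,0,0,0, 80,-10,0,0,0, 85,-30,0,0,0, 85,-40,0,10,0, 85,-40,0,25,0, 85,-40,0,40,0, 85,-30,0,40,0, 85,-10,0,20,0, 85,0,0,0,0]'
python3 - <<'E'
from m import *
im,d=viewer.grab_frame("wrist"); P=world("wrist",d); save("w4",im); np.savez("w4.npz",im=im,d=d)
for n,x,y in(("blue",.5549,.0215),("orange",.6264,.0098)): blob(P,im,(x,y),.035,.085,.105,n)
u=np.array([np.cos(np.radians(-9.8)),np.sin(np.radians(-9.8))]); v=np.array([-u[1],u[0]])
c=np.array([.5904,.0146]); X=(P[...,:2]-c)@u; Y=(P[...,:2]-c)@v; Z=P[...,2]
m=(Z>.067)&(Z<.073)
y=Y[m&(abs(X)<.06)&(abs(Y)<.1)]; print("walls y", np.percentile(y[y<0],[1,99]).round(4),np.percentile(y[y>0],[1,99]).round(4))
x=X[m&(abs(Y)<.055)&(abs(X)<.11)]; print("walls x", np.percentile(x[x<-.07],[1,99]).round(4) if (x<-.07).any() else 0,np.percentile(x[x>.07],[1,99]).round(4) if (x>.07).any() else 0)
# yaw from inner y walls
for s in(-1,1):
    k=m&(abs(X)<.07)&(Y*s>.07)&(Y*s<.088); p=P[k][:,:2]; 
    l=cv2.fitLine(p.astype(np.float32),cv2.DIST_L2,0,.01,.01).ravel(); print("yaw",np.degrees(np.arctan(l[1]/l[0])))
blob(P,im,c,.14,.066,.074,"rim")
print("insert",np.median(Z[(Z>.044)&(Z<.058)&(abs(X)<.08)&(abs(Y)<.07)]))
from go import go; go(.518,.2995,.20,0)
E
```

```text
clock: 20.38
tcp_pos: [0.4925, 0.0325, 0.2649]
orientation: [-2.137, 0.179, 2.131]
contact_force: [0.7, -0.9, 0.0]
grip_width: 0.085
blue 2066 mean [0.5552 0.0205 0.095 ] zmed 0.095 rect [554.8  20.4] [42.9 42.4] 79.8
orange 2331 mean [0.6243 0.0107 0.0948] zmed 0.0949 rect [622.9  10.9] [42.6 35.9] 80.8
walls y [-0.0803 -0.075 ] [0.0746 0.0797]
walls x [-0.0925 -0.0875] 0
yaw -9.805641
yaw -9.803646
rim 3083 mean [0.5555 0.0201 0.069 ] zmed 0.0691 rect [573.   17.4] [161.  149.8] 80.4
insert 0.04927938157865236
turn 1.403 then shift [ 64.1 -24.8 267.4] clock 20.43 tcp [0.4931 0.0321 0.2641] tool x [ 2.2e-03 -1.0e-04 -1.0e+00] F [ 0.7  0.4 -0.8] w 0.0852 j [-0.02  0.15 -0.19  1.93  0.03  1.06 -1.96]
```

View pics/w4.png

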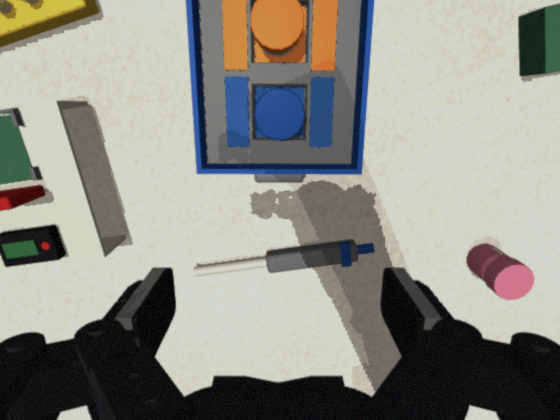

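Both jars stand upright in their wells: blue at (278,112), orange at (278,20), tops at z = 0.095. The carrier is confirmed at (0.590, 0.0146) with yaw −9.8°. Next is the divider, with the jaws across the fin (heading about −1°).

```bash
python3 -m pendant '[60,0,0,0,-0.172, 40,0,0,0,-0.172, 40,0,0,0,-0.172, 40,0,0,0,-0.172, 40,0,0,0,-0.172, 40,0,0,0,-0.172, 40,0,0,0,-0.172, 40,0,0,0,-0.172, 40,0,0,0,-0.172, 40,0,0,0,-0.172, 40,4,2,-24,0, 40,6,3,-34,0, 40,6,3,-38,0, 40,6,3,-38,0, 40,6,3,-38,0, 40,6,3,-38,0, 40,6,2,-34,0, 40,4,1,-24,0, 40,0,0,0,0, 40,0,0,0,0]' 60
python3 - <<'E'
from m import *
im,d=viewer.grab_frame("wrist"); P=world("wrist",d); save("w5",im); np.savez("w5.npz",im=im,d=d)
blob(P,im,(.518,.2995),.06,.09,.12,"fin")
blob(P,im,(.519,.3),.14,.045,.09,"div")
blob(P,im,(.519,.3),.12,.03,.13,"bay",[(35,60,30),(90,255,255)])
from go import go; go(.518,.2995,.066,-1)
E
```

```text
clock: 22.92
tcp_pos: [0.5185, 0.2985, 0.2184]
orientation: [1.223, 1.199, -1.225]
contact_force: [-0.6, -0.4, -0.4]
grip_width: 0.04
fin 1284 mean [0.5203 0.3011 0.1069] zmed 0.1072 rect [520.5 298.9] [60.1 12. ] 88.8
div 27166 mean [0.521  0.3047 0.0593] zmed 0.0577 rect [520.3 298.4] [138.5 164.6] 88.6
bay 4734 mean [0.5466 0.2992 0.0606] zmed 0.0582 rect [526.5 298.2] [ 49.4 140. ] 88.4
turn -0.003 then shift [152.7  -0.6  -1.4] clock 22.98 tcp [0.5186 0.2982 0.2187] tool x [-4.e-04 -1.e-03 -1.e+00] F [0.  0.1 0.5] w 0.0402 j [-0.27  0.4  -0.46  1.73  0.2   1.05 -0.82]
```

View pics/w5.png

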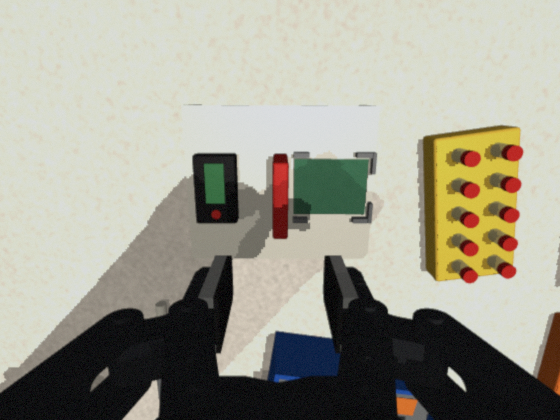

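The divider is seen from above: fin at (280,196), green bay at (330,186), logger at (215,188). Its centre is (0.5205, 0.2988) and its yaw −1.3°. Gripping the fin.

```bash
python3 -m pendant '[40,15,1.9,-0.5,0, 40,28,0,0,0, 40,32,0,0,0, 40,32,0,0,0, 40,24,0,0,0, 40,14,0,0,0, 40,7,0,0,0, 8,0,0,0,0, 8,0,0,0,0, 8,0,0,0,0, 8,0,0,0,0, 8,0,0,0,0]' 60
python3 -c "
from go import go; go(.5205,.2988,.066,-1.3)"
```

```text
clock: 24.48
tcp_pos: [0.5204, 0.3005, 0.0679]
orientation: [1.224, 1.2, -1.222]
contact_force: [0.2, -0.3, 5.7]
grip_width: 0.0113
turn 0.004 then shift [1.9 0.1 1.7] clock 24.48 tcp [0.5204 0.3005 0.0679] tool x [ 1.3e-03  6.0e-04 -1.0e+00] F [ 0.2 -0.3  5.7] w 0.0113 j [-0.32  0.59 -0.4   1.84  0.32  0.78 -0.91]
```

```bash
python3 -m pendant '[8,-6,0,0,0, 8,-14,0,0,0, 8,-24,0,0,0, 8,-28,0,0,0, 8,-28,0,0,0, 8,-18,0,0,0, 8,-4,0,0,0.05, 8,0,0,0,0.05, 8,0,0,0,0.048, 8,0,0,0,0, 8,0,0,0,0]'
python3 - <<'E'
from m import *
im,d=viewer.grab_frame("wrist"); P=world("wrist",d); save("w6",im); np.savez("w6.npz",im=im,d=d)
blob(P,im,(.5205,.2988),.14,.155,.2,"div")
from go import go; go(.591,.0162,.19,-9.8)
E
```

```text
clock: 25.85
tcp_pos: [0.5197, 0.3001, 0.1891]
orientation: [1.33, 1.126, -1.331]
contact_force: [-1.4, -0.2, -2.6]
grip_width: 0.0114
div 66040 mean [0.5256 0.3265 0.1806] zmed 0.1786 rect [519.7 298.5] [138.3 165.3] 80.4
turn 0.005 then shift [ -1.  118.5 267.6] clock 25.9 tcp [0.5197 0.3001 0.189 ] tool x [-2.e-04 -2.e-04 -1.e+00] F [-0.  -0.5 -2.2] w 0.0113 j [-0.3   0.43 -0.43  1.76  0.21  0.99 -0.97]
```

```bash
python3 -m pendant '[8,0,6,14,0.005, 8,0,11,25,0, 8,0,13,29,0, 8,0,14,31,0, 8,0,14,31,0, 8,0,14,31,0, 8,0,14,31,0, 8,0,13,29,0, 8,0,10,23,0, 8,0,6,14,0, 8,0,3,7,0, 8,0,0.5,2.5,0, 8,0,0,0,0, 8,0,0,0,0]'
python3 - <<'E'
from m import *
f=np.load("w6.npz"); im,d=f["im"],f["d"]
im,d=viewer.grab_frame("wrist"); P=world("wrist",d); save("w7",im); np.savez("w7.npz",im=im,d=d)
q=blob(P,im,(.591,.0146),.14,.165,.2,"div")
k=q[abs(q[:,2]-np.median(q[:,2]))<.004]
A=np.c_[k[:,:2]-[.591,.0146],np.ones(len(k))]; print("tilt deg",np.degrees(np.linalg.lstsq(A,k[:,2],rcond=None)[0][:2]).round(2), len(k))
q=blob(P,im,(.591,.0146),.15,.066,.074,"rim")
from go import go; go(.591,.0162,.118,-9.8)
E
```

```text
clock: 27.65
tcp_pos: [0.5907, 0.0174, 0.1891]
orientation: [1.334, 1.124, -1.334]
contact_force: [-0.1, 0.1, -3.2]
grip_width: 0.0114
div 66016 mean [0.5968 0.0436 0.1808] zmed 0.1787 rect [590.7  15.8] [138.1 165.7] 80.2
tilt deg [-0.01 -0.39] 54544
rim 2068 mean [0.6029 0.0903 0.0701] zmed 0.0701 rect [602.4  86.7] [ 13.1 186.5] 80.2
turn 0.0 then shift [71.1  0.4  1. ] clock 27.7 tcp [0.5908 0.0173 0.1891] tool x [-0.e+00  3.e-04 -1.e+00] F [ 0.6  0.7 -3.5] w 0.0114 j [ 0.13  0.41 -0.34  1.79  0.16  0.98 -0.45]
```

View pics/w7.png

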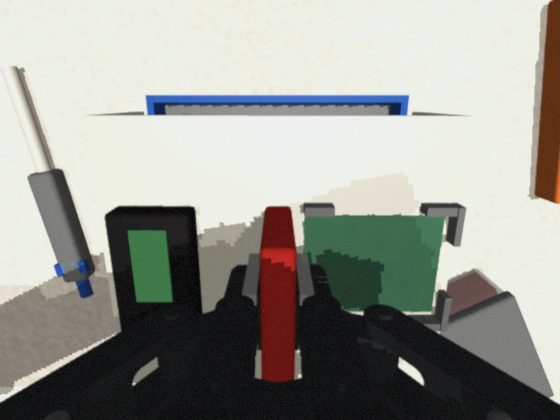

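The divider is held level (tilt 0.4°), and the carrier's far rim spans columns 148–408, centred beneath it. Lowering to just above the rim to check alignment.

```bash
python3 -m pendant '[8,8,0,2,0, 8,12,0,0,0, 8,12,0,0,0, 8,9,0,0,0, 8,5,0,0,0, 8,0,0,0,0, 8,0,0,0,0]'
python3 - <<'E'
from m import *
im,d=viewer.grab_frame("wrist"); P=world("wrist",d)
q=blob(P,im,(.591,.0146),.14,.118,.152,"div")
q=blob(P,im,(.591,.0146),.15,.066,.074,"rim")
from go import go; go(.591,.0162,.118,-9.8)
E
```

```text
clock: 28.58
tcp_pos: [0.5909, 0.0145, 0.1435]
orientation: [1.335, 1.122, -1.334]
contact_force: [-0.0, -1.0, -2.8]
grip_width: 0.0115
div 65806 mean [0.597  0.0408 0.1351] zmed 0.1332 rect [590.8  13. ] [138.3 165.5] 80.1
rim 3272 mean [0.6027 0.0906 0.0701] zmed 0.0702 rect [602.5  87.2] [ 13.5 187.1] 80.0
turn -0.001 then shift [25.6 -0.2 -1.7] clock 28.62 tcp [0.5909 0.0144 0.1436] tool x [ 9.e-04  0.e+00 -1.e+00] F [ 0.8 -0.4 -3.4] w 0.0111 j [ 0.13  0.46 -0.33  1.83  0.19  0.89 -0.46]
```

```bash
python3 -m pendant '[8,2,0,-1.6,0, 8,4,0,0,0, 8,4,0,0,0, 8,4,0,0,0, 8,3,0,0,0, 8,0,0,0,0]'; python3 -m pendant '[8,2,0,0,0, 8,1.5,0,0,0, 8,0,0,0,0]'; python3 -m pendant '[8,1,0,0,0, 8,1,0,0,0, 8,0,0,0,0]'
```

```text
clock: 29.38
tcp_pos: [0.5906, 0.0159, 0.1258]
orientation: [1.334, 1.123, -1.335]
contact_force: [-0.6, 0.3, -2.2]
grip_width: 0.0111
clock: 29.75
tcp_pos: [0.5908, 0.0159, 0.1225]
orientation: [1.335, 1.123, -1.335]
contact_force: [0.0, 0.5, -2.0]
grip_width: 0.0113
clock: 30.12
tcp_pos: [0.5907, 0.0159, 0.1205]
orientation: [1.335, 1.123, -1.335]
contact_force: [0.2, -0.3, -2.2]
grip_width: 0.0115
```

```bash
python3 -m pendant '[8,1,0,0,0, 8,0,0,0,0]'; python3 -m pendant '[8,0.8,0,0,0, 8,0,0,0,0]'; python3 -m pendant '[8,0.7,0,0,0, 8,0,0,0,0]'
```

```text
clock: 30.38
tcp_pos: [0.5908, 0.0159, 0.1195]
orientation: [1.335, 1.123, -1.335]
contact_force: [-0.7, 0.7, -2.2]
grip_width: 0.0112
clock: 30.62
tcp_pos: [0.5907, 0.016, 0.1187]
orientation: [1.335, 1.123, -1.335]
contact_force: [-0.8, 0.1, -3.2]
grip_width: 0.0116
clock: 30.88
tcp_pos: [0.5908, 0.016, 0.1181]
orientation: [1.335, 1.123, -1.335]
contact_force: [-0.0, 0.4, -2.4]
grip_width: 0.0113
```

```bash
python3 -m pendant '[8,0.7,0,0,0, 8,0,0,0,0]'; python3 -m pendant '[8,0.6,0,0,0, 8,0,0,0,0]';python3 -m pendant '[8,0.6,0,0,0, 8,0,0,0,0]'
```

```text
clock: 31.12
tcp_pos: [0.5909, 0.0159, 0.1177]
orientation: [1.335, 1.123, -1.335]
contact_force: [-2.0, 0.3, -0.2]
grip_width: 0.0114
clock: 31.38
tcp_pos: [0.5909, 0.0159, 0.1177]
orientation: [1.335, 1.122, -1.335]
contact_force: [-2.6, -1.1, 6.8]
grip_width: 0.0114
clock: 31.62
tcp_pos: [0.5909, 0.016, 0.1177]
orientation: [1.335, 1.122, -1.335]
contact_force: [-5.5, -0.7, 11.6]
grip_width: 0.0112
```

Contact felt at TCP 0.1177, which puts the feet at about 0.050, the insert's height. Releasing, lifting and checking.

```bash
python3 -m pendant '[8,-0.8,0,0,0, 22,0,0,0,0, 34,0,0,0,0, 36,0,0,0,0, 36,-10,0,0,0, 36,-25,0,0,0, 36,-35,0,0,0, 36,-40,0,0,0, 36,-35,0,0,0, 36,-12,0,0,0, 36,0,0,0,0]'
python3 - <<'E'
from m import *
im,d=viewer.grab_frame("wrist"); P=world("wrist",d); save("w8",im); np.savez("w8.npz",im=im,d=d)
q=blob(P,im,(.591,.0146),.14,.098,.114,"tray")
k=q[abs(q[:,2]-np.median(q[:,2]))<.0025]
A=np.c_[k[:,:2]-[.591,.0146],np.ones(len(k))]; print("tilt deg",np.degrees(np.linalg.lstsq(A,k[:,2],rcond=None)[0][:2]).round(2), len(k))
blob(P,im,(.591,.0146),.06,.14,.17,"fin")
blob(P,im,(.634,.007),.05,.10,.112,"bay",[(35,60,30),(90,255,255)])
blob(P,im,(.591,.0146),.15,.066,.074,"rim")
from go import go; go(.5775,-.262,.12,91.8)
E
```

```text
clock: 33.0
tcp_pos: [0.591, 0.0159, 0.2745]
orientation: [1.335, 1.122, -1.334]
contact_force: [-0.3, -0.5, 0.7]
grip_width: 0.0362
tray 23062 mean [0.5974 0.019  0.106 ] zmed 0.1058 rect [589.6  13.8] [138.2 164.8] 80.1
tilt deg [-0.05 -0.1 ] 22543
fin 1168 mean [0.5904 0.017  0.1553] zmed 0.1556 rect [590.2  15. ] [58.9 11.5] 80.0
bay 3678 mean [0.6334 0.0069 0.1062] zmed 0.1063 rect [633.3   6.2] [48.9 63.6] 80.3
rim 1449 mean [0.5795 0.0749 0.0689] zmed 0.0689 rect [588.7  14.8] [158.7 186.5] 80.3
turn 1.367 then shift [153.4 277.3  21.5] clock 33.05 tcp [0.5904 0.0158 0.2733] tool x [-8.e-04 -2.e-04 -1.e+00] F [-0.3 -0.5 -0.1] w 0.0359 j [ 0.15  0.33 -0.35  1.7   0.12  1.14 -0.41]
```

View pics/w8.png

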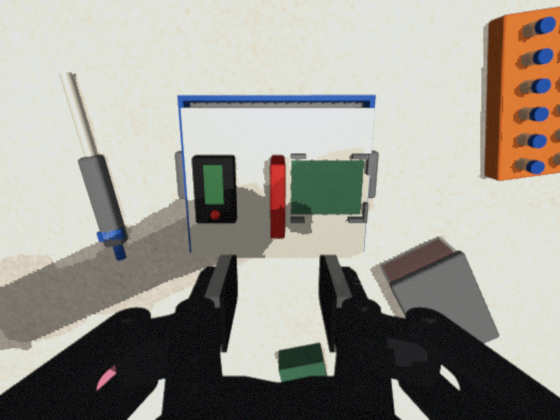

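The divider sits level inside the carrier: tray at z = 0.106, tilt 0.1°, bay at (327,187) px, which is (0.6335, 0.0065). Now the carton, opening wide.

```bash
python3 -m pendant '[50,0,0,0,0.17, 70,0,0,0,0.17, 85,0,0,0,0.171, 85,0,0,0,0.171, 85,0,0,0,0.171, 85,0,0,0,0.171, 85,0,0,0,0.171, 85,0,0,0,0.172, 85,5,22,2,0, 85,10,34,2,0, 85,16,38,3,0, 85,18,38,3,0, 85,18,38,3,0, 85,18,38,3,0, 85,18,34,3,0, 85,14,22,2,0, 85,8,13,0.5,0, 85,0,0,0,0, 85,0,0,0,0]' 40
python3 - <<'E'
from m import *
im,d=viewer.grab_frame("wrist"); P=world("wrist",d); save("w9",im); np.savez("w9.npz",im=im,d=d)
blob(P,im,(.5775,-.2615),.06,.034,.046,"carton")
from go import go; go(.5785,-.262,.0025,91.8)
E
```

```text
clock: 35.42
tcp_pos: [0.579, -0.26, 0.1495]
orientation: [2.206, 0.038, -2.204]
contact_force: [-0.1, 0.6, -0.3]
grip_width: 0.0849
carton 4816 mean [ 0.5802 -0.2622  0.0403] zmed 0.0403 rect [ 578.5 -262.3] [60.2 46. ] 2.9
turn 0.002 then shift [147.2   2.    0.8] clock 35.48 tcp [ 0.5791 -0.26    0.1497] tool x [ 1.4e-03  5.0e-04 -1.0e+00] F [0.4 0.1 0.5] w 0.085 j [ 0.34  0.49 -0.03  1.73  0.01  0.92 -1.22]
```

```bash
python3 -m pendant '[85,15,2,0.8,-0.016, 85,25,0,0,0, 85,30,0,0,0, 85,30,0,0,0, 85,22,0,0,0, 85,14,0,0,0, 85,8,0,0,0, 85,3,0,0,0, 85,0,0,0,0]'
python3 -c "
from go import go; go(.5785,-.262,.0025,92.9)"
```

```text
clock: 36.6
tcp_pos: [0.5778, -0.2638, 0.0024]
orientation: [2.198, 0.052, -2.196]
contact_force: [-0.8, 0.8, 1.1]
grip_width: 0.0852
turn -0.003 then shift [-0.1 -1.7 -0.8] clock 36.6 tcp [ 0.5778 -0.2638  0.0024] tool x [ 8.e-04 -3.e-04 -1.e+00] F [-0.8  0.8  1.1] w 0.0852 j [ 0.35  0.69 -0.03  1.8   0.03  0.65 -1.22]
```

```bash
python3 -m pendant '[85,0,-1.6,0,0, 42,0,0,0,0, 42,0,0,0,0, 42,0,0,0,0, 42,0,0,0,0, 42,0,0,0,0, 42,0,0,0,0]' 40
python3 -c "
from go import go; go(.5785,-.262,.0025,92.9)"
```

```text
clock: 37.48
tcp_pos: [0.5776, -0.2621, 0.0024]
orientation: [2.198, 0.052, -2.196]
contact_force: [-0.9, 0.8, 6.3]
grip_width: 0.0454
turn -0.003 then shift [-0.1 -0.1 -0.9] clock 37.48 tcp [ 0.5776 -0.2621  0.0024] tool x [ 6.e-04 -2.e-04 -1.e+00] F [-0.9  0.8  6.3] w 0.0454 j [ 0.35  0.69 -0.03  1.8   0.03  0.65 -1.22]
```

```bash
python3 -m pendant '[42,-10,0,0,0, 42,-25,0,0,0, 42,-38,0,0,0, 42,-40,0,0,0, 42,-38,0,0,0, 42,-20,0,0,0.111, 42,-4,0,0,0.111, 42,0,-14,0,0, 42,0,-26,-1,0, 42,0,-34,-1,0, 42,0,-36,-1,0, 42,0,-36,-1,0, 42,0,-36,-1,0, 42,0,-34,-1,0, 42,0,-28,-1,0, 42,0,-18,-1,0, 42,0,-10,-0.5,0, 42,0,-2,0,0, 42,0,0,0,0, 42,0,0,0,0]'
python3 - <<'E'
from m import *
im,d=viewer.grab_frame("wrist"); P=world("wrist",d); save("w10",im); np.savez("w10.npz",im=im,d=d)
blob(P,im,(.6335,.0065),.06,.200,.23,"cartontop")
blob(P,im,(.591,.0146),.15,.10,.112,"tray")
from go import go; go(.6326,.0065,.1125,80.2)
E
```

```text
clock: 39.98
tcp_pos: [0.633, 0.0051, 0.177]
orientation: [-2.13, 0.188, 2.13]
contact_force: [-0.8, -0.0, -0.1]
grip_width: 0.0456
cartontop 25167 mean [0.6418 0.0039 0.2153] zmed 0.2149 rect [636.8   5.1] [109.6  56.1] 78.8
tray 15579 mean [0.6448 0.0067 0.1069] zmed 0.107 rect [594.5  13.9] [138.4 157.8] 80.1
turn -0.005 then shift [64.5 -1.1  0.7] clock 40.02 tcp [0.6331 0.0053 0.177 ] tool x [ 0.e+00 -4.e-04 -1.e+00] F [ 0.2 -0.7 -1. ] w 0.0456 j [-0.08  0.46 -0.04  1.71  0.02  0.97 -1.87]
```

View pics/w10.png

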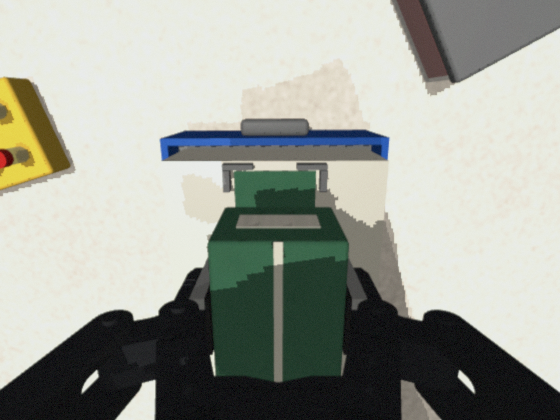

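Run:
```python
from m import *
f=np.load("w10.npz"); im,d=f["im"],f["d"]; P=world("wrist",d)
Z=P[...,2]; m=(abs(Z-.2149)<.003)&(np.hypot(P[...,0]-.6335,P[...,1]-.0065)<.045); m&=(np.arange(560)>205)&(np.arange(560)<352)
q=P[m]; print(cv2.minAreaRect((q[:,:2]*1000).astype(np.float32)))
u=np.array([np.cos(np.radians(-9.8)),np.sin(np.radians(-9.8))]); v=np.array([-u[1],u[0]])
c=np.array([.5904,.0146])
for n,mm in(("carton",m),("tray",(abs(Z-.1065)<.003)&(im.min(-1)>120)),("ridge",(Z>.111)&(Z<.118)&(np.arange(420)[:,None]<195))):
    p=P[mm][:,:2]-c; X,Y=p@u,p@v; k=(X>-.0)&(X<.1)&(abs(Y)<.08)
    print(n,k.sum(),"X",np.percentile(X[k],[1,99]).round(4),"Y",np.percentile(Y[k],[1,99]).round(4))
```

```text
((636.5663452148438, 4.444690704345703), (49.632896423339844, 55.88492202758789), 79.59346771240234)
carton 19226 X [0.0222 0.0746] Y [-0.0253  0.0212]
tray 9890 X [0.0061 0.0826] Y [-0.0681  0.0684]
ridge 726 X [0.0656 0.0819] Y [-0.031   0.0307]
```

The carton is held level above the bay (ridges seen at about rows 165–190). It is 2 mm off in Y, so I'll correct, lower to just above the ridges, and recheck.

```bash
python3 -m pendant '[42,6,-1.5,0,-0.004, 42,12,0,0,0, 42,13,0,0,0, 42,12,0,0,0, 42,8,0,0,0, 42,4,0,0,0, 42,0,0,0,0, 42,0,0,0,0]'
python3 - <<'E'
from m import *
im,d=viewer.grab_frame("wrist"); P=world("wrist",d); np.savez("w11.npz",im=im,d=d)
Z=P[...,2]; s=r.get_obs(); zt=s["tcp_pos"][2]+.0378
m=(abs(Z-zt)<.003)&(np.arange(560)>205)&(np.arange(560)<352)
u=np.array([np.cos(np.radians(-9.8)),np.sin(np.radians(-9.8))]); v=np.array([-u[1],u[0]])
c=np.array([.5904,.0146])
for n,mm in(("carton",m),("tray",(abs(Z-.1065)<.003)&(im.min(-1)>120)),("ridge",(Z>.111)&(Z<.118)&(np.arange(420)[:,None]<215))):
    p=P[mm][:,:2]-c; X,Y=p@u,p@v; k=(X>-.0)&(X<.1)&(abs(Y)<.08)
    print(n,k.sum(),"X",np.percentile(X[k],[1,99]).round(4),"Y",np.percentile(Y[k],[1,99]).round(4))
from go import go; go(.6326,.0065,.1087,80.2)
E
```

```text
clock: 41.02
tcp_pos: [0.6338, 0.0078, 0.1224]
orientation: [-2.133, 0.182, 2.132]
contact_force: [0.5, 0.1, -1.2]
grip_width: 0.0455
carton 19238 X [0.0224 0.0748] Y [-0.0225  0.0239]
tray 13831 X [0.0173 0.0827] Y [-0.0686  0.0683]
ridge 1178 X [0.069 0.082] Y [-0.0311  0.0305]
turn 0.001 then shift [13.8  1.5  1. ] clock 41.08 tcp [0.6338 0.0078 0.1225] tool x [ 9.e-04  1.e-04 -1.e+00] F [-0.7 -0.  -0.5] w 0.0457 j [-0.08  0.52 -0.04  1.75  0.03  0.87 -1.87]
```

```bash
python3 -m pendant '[42,2,0.6,0,0, 42,3,0,0,0, 42,3,0,0,0, 42,2,0,0,0, 42,0,0,0,0]'; python3 -m pendant '[42,1,0,0,0, 42,0.5,0,0,0, 42,0,0,0,0]'; python3 -m pendant '[42,0.8,0,0,0, 42,0,0,0,0]'; python3 -m pendant '[42,0.7,0,0,0, 42,0,0,0,0]'
```

```text
clock: 41.7
tcp_pos: [0.6332, 0.0073, 0.1117]
orientation: [-2.132, 0.182, 2.133]
contact_force: [0.9, -0.6, -0.3]
grip_width: 0.0458
clock: 42.08
tcp_pos: [0.6333, 0.0073, 0.1105]
orientation: [-2.133, 0.182, 2.132]
contact_force: [0.6, -0.2, -0.6]
grip_width: 0.0455
clock: 42.32
tcp_pos: [0.6333, 0.0073, 0.1097]
orientation: [-2.132, 0.182, 2.133]
contact_force: [-0.4, 0.0, -1.4]
grip_width: 0.0456
clock: 42.58
tcp_pos: [0.6334, 0.0072, 0.1091]
orientation: [-2.133, 0.182, 2.132]
contact_force: [-0.0, 0.2, 0.0]
grip_width: 0.0458
```

```bash
python3 -m pendant '[42,0.6,0,0,0, 42,0,0,0,0]'; python3 -m pendant '[42,0.5,0,0,0, 42,0,0,0,0]'
```

```text
clock: 42.82
tcp_pos: [0.6334, 0.0072, 0.1091]
orientation: [-2.133, 0.182, 2.132]
contact_force: [-2.2, -0.7, 4.3]
grip_width: 0.0456
clock: 43.08
tcp_pos: [0.6334, 0.0073, 0.109]
orientation: [-2.133, 0.182, 2.132]
contact_force: [-3.9, 0.1, 8.6]
grip_width: 0.0458
```

Contact felt at exactly the expected height. Releasing, lifting, backing off and checking.

```bash
python3 -m pendant '[42,-0.9,0,0,0, 52,0,0,0,0, 60,0,0,0,0, 64,0,0,0,0, 64,-8,0,0,0, 64,-20,0,0,0, 64,-35,0,0,0, 64,-40,0,15,0, 64,-40,0,30,0, 64,-25,0,38,0, 64,-10,0,20,0, 64,0,0,0,0]'
python3 - <<'E'
from m import *
im,d=viewer.grab_frame("wrist"); P=world("wrist",d); np.savez("w12.npz",im=im,d=d)
im2,d2=viewer.grab_frame("scene"); save("fin",np.hstack([im,im2]),.7)
Z=P[...,2]
q=blob(P,im,(.634,.0065),.055,.139,.152,"carton")
q=blob(P,im,(.591,.0146),.14,.098,.111,"tray")
A=np.c_[q[:,:2]-[.591,.0146],np.ones(len(q))]; print("tilt",np.degrees(np.linalg.lstsq(A,q[:,2],rcond=None)[0][:2]).round(2))
s=r.get_obs(); print(s["clock"],s["tcp_pos"],s["contact_force"])
E
```

```text
clock: 44.58
tcp_pos: [0.5317, 0.0251, 0.2896]
orientation: [-2.137, 0.18, 2.128]
contact_force: [0.4, 0.2, -0.4]
grip_width: 0.0642
carton 5279 mean [0.6351 0.0065 0.1457] zmed 0.1457 rect [630.3   5.4] [50.4 68.6] 81.4
tray 19764 mean [0.5942 0.0132 0.1057] zmed 0.1057 rect [591.4  13.8] [138.6 164.5] 80.1
tilt [-0.08 -0.08]
44.675 [0.53236757 0.02457325 0.28770142] [-0.25477079  0.48132974  0.13624768]
```

View pics/fin.png

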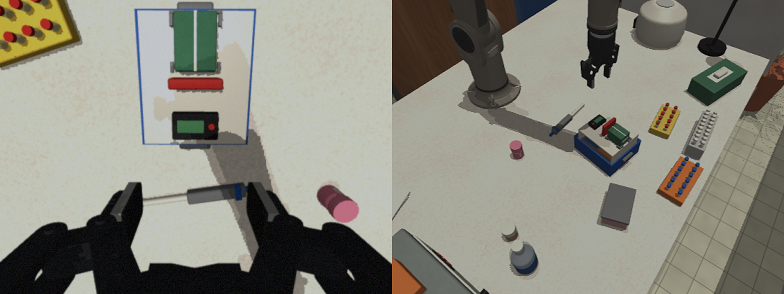

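The carton lies flat in the bay, at (195,40) px in the left picture. Its top is at 0.1457, which is the tray's 0.1057 plus 40 mm. The divider is level and the bystanders are where they were. Handing in.

```bash
python3 -c "
from bench import r
print(r.hand_in(), r.get_obs()['clock'])"
```

```text
the job is handed in; nothing more can be done
the job is handed in; nothing more can be done
```

The carrier is packed in the order you asked, and I handed the job in at about 45 s of the 72 s allowed. The blue jar went into the blue well, then the orange jar into the orange well, then the divider over them, then the carton in the green bay. I lowered each one until I felt it touch, with 9 to 12 N measured at the wrist, and then released it.

What the last checks showed:
- **Jars:** both caps were centred over their wells with tops at z ≈ 0.095, seen before the divider covered them.
- **Divider:** its tray is level to about 0.1° at z ≈ 0.106, so it stands on the insert at about 0.050.
- **Carton:** its top is at 0.1457, 40 mm above the tray, so it lies flat in the bay.
- **Robot and bench:** the gripper was clear with no contact force. The bystanders in the final pictures look unmoved, though I only judged that by eye; the pink look-alike jar was never touched.

**Disagreements:** the top and wrist cameras differed by about 2 mm, and I trusted the wrist. In the final picture the outline fitted to the carton came out too large (69 × 50 mm instead of 60 × 46), probably because nearby parts at the same height were included. For its position I relied on the measurement just before release, when it was within 1 mm of the bay's centre.

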